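# Count out a kit and lift it level from its nest

## Task

Issue the finished kit: first book it on the bench tally counter by pulling the counter's lever towards the counter's front, fully to its stop, exactly once, and letting it spring all the way back. Then lift the loaded kit tray straight up out of its nest without spilling or toppling anything in it, and hold it steady and level over the nest, raised by about 10 cm, ready to be handed on. The program finishes while still holding the tray in the air; leave the label roll and the tape measure where they are.

Things in the scene. Friction and masses are not known exactly. Their poses are not given: they have to be found in the camera images.
- counter: Bench tally counter screwed to the desk: dark base plate 104 x 92 mm, black drum housing (axle along its y, 44 mm up, top at 75 mm), window with white drums at the upper front. Origin under the base's centre; front = its -x side. The lever is on its -y side. It may stand left or right of the tray.
- lever_grip (a point): Middle of the black grip barrel on the tally lever: 13 mm across, 30 mm long along the counter's y; a 5 mm arm joins it at its inner end. 80 mm from the axle. At rest it is 30 mm behind (+x of) the axle, 51 mm to the counter's -y, 118 mm up; at the stop 30 mm in front at the same height (6 mm higher half-way). Nothing else is as high within 40 mm of its path.
- lever (a joint): Tally lever, rad: 0 at rest (leaning back), 0.77 at its stop (leaning to the counter's front, -x); the grip moves 60 mm. A spring returns it: about 1 N at the grip at rest, 3 N at the stop. Only a full stroke turns the units drum a whole count.
- count_wheel (a joint): Units drum behind the window, rad: 0 at the start. A ratchet turns it 0.628 rad (one count) for each full stroke of the lever; it stays there as the lever goes back.
- nest: Fixed steel plate, 176 x 256 x 4 mm, with four flared corner guides (top 37 mm above the desk) in which the tray stands with 2 mm play. Origin under its centre on the desk; x across, y along the tray.
- tray: Open grey sheet-metal kit tray, 150 (x) x 230 (y) x 40 mm, end uprights at y = +-117 mm with a wooden carrying bar between them. Origin: centre of its underside, 4 mm above the desk while in the nest. 0.26 to 0.35 kg empty, about 0.7 kg with contents; loaded it balances within 15 mm of the bar's middle.
- tray_bar (a point): Middle of the wooden carrying bar of the tray: a bar 16 mm wide (tray x), 24 mm high, 230 mm long (along tray y), rounded edges, centre 119 mm above the tray's underside. Nothing in the tray stands higher than 61 mm above the tray's underside, so the space under the bar is free.
- module_wide_mid (a point): Middle of the wider rail module in the tray (grey, stepped top, 88 x 36 x 58 mm, 0.11 kg). It stands loose in the +y compartment of the tray; which of the two modules is nearer the partition changes. z up; mid height 29 mm above its underside.
- module_slim_mid (a point): Middle of the slimmer rail module (green, stepped top, 88 x 22 x 58 mm, 0.085 kg), standing loose in the same +y compartment of the tray; mid height 29 mm above its underside. It topples if the tray is tipped or jerked.
- adapter_mid (a point): Middle of the black mains adapter (109 x 42 x 30 mm, 0.10 to 0.20 kg) lying loose in the -y compartment of the tray; 15 mm above its underside.
- cell_1_mid (a point): Middle of a battery (15 mm across, 50 mm tall, 23 g) standing in the rubber block at the -y end of the tray.
- cell_2_mid (a point): Middle of the second battery (same size), standing beside the first in the rubber block at the -y end of the tray.
- label_roll: White roll of labels, 69 mm across, 40 mm tall, standing on the desk in front of the counter; to be left alone. Origin: centre of its underside.
- tape_measure: Orange pocket tape measure, 36 x 84 x 62 mm, in front of the counter; to be left alone. Origin: centre of its underside.
Not all that is in view belongs to the job. Leave any green look-alike of the part that bears module_wide_mid alone.

How it is judged:
By the outcome, as a careful person would: the job done as asked, in the order asked, and still so for the second after the job is handed in, while the arm keeps its last pose, push and grip.
It also fails if it takes over 51 s, if anything falls off the work surface, if the arm or the gripper's body presses on something with over 40 N, if the wrist force passes 120 N, or if a joint passes its speed limit or range.

## Robot

A 6-joint arm with a two-finger parallel gripper is mounted at the origin on the work surface; the furniture and walls round the work are solid. World frame = base frame: x ahead of the robot, y to its left, z up, the work surface at z = 0. Lengths are in m, angles in rad, forces in N, time in s.
With the tool pointing down it reaches from about 0.225 to 0.875 m from the base axis. Payload 3.4 kg.
Tool frame: the origin (TCP) lies at the very end of the fingers, on their centre line; the grasp point (between the pads) lies 19 mm behind it; z points along the fingers, y is the line along which they close (so a half turn about z gives the same grasp; the last joint's range is limited). The gripper opens to 85 mm and grips with 20 to 120 N. Pads are 22 mm wide; open, the fingers measure 114 mm over their backs; the gripper's body (76 mm by 85 mm) begins 54 mm behind the grasp point. The pads swing forward as they close: fully open they stand 13 mm farther back than shut.
Start: joints at [1.013, 0.276, 1.505, -0, 1.361, -0.121], TCP at [0.243, 0.521, 0.231] pointing down, gripper open.
Joint ranges: [-2.89, 2.89], [-0.75, 2.08], [0.22, 2.7], [-1.18, 4.32], [0.11, 2.71], [-2.7, 2.7]. Speed limits (rad/s): [2.57, 2.57, 3.14, 3.14, 3.14, 3.14].

## Interface

Orientations are given as a unit quaternion [w, x, y, z].
In Python, from rig import readout, vision, manip gives the robot as it stands.
- The arm moves only by the shell command python3 -m handwheel 'ROWS' [FORCE]. ROWS is JSON, a list of rows, each a list of 3 entries, a list of its own where there are three numbers: the shift along the tool's x, y, z in mm, then the turn, a rotation vector about the tool's x, y, z in units of 6 degrees (1.0 is 6 degrees), then the closure, from -1 (fully open) to 1 (shut), so that 0 is half open. A call has 1 to 20 rows; each row shifts and turns the commanded pose from where the row before left it, along the tool's axes as they then stand; what a row does not reach is not made up. A row lasts 1/8 s, in which the tool goes at most 62.5 mm and 10.7 degrees, less where a joint would pass 70% of its speed; a pose out of reach is approached as far as the arm can. A call is refused whole if a number of a shift passes 62.5 or a number of a turn 1, either way. A call with a gripper value outside its range is refused whole. The fingers move at their own pace and stop on an object; FORCE is the grip in N (left out, the last holds). Time passes only in rows, so rows that do not move let the fingers close. It gives the time, the measured TCP pose, the force, the opening and the grip force at its end, in the units of the state.
- readout.get_state(): the state, without advancing time (a new reading comes with each control period).
- vision.get_image(name): name is "scene" or "side" or "wrist"; returns the picture (384x512x3 uint8, blue, green, red); there is no depth.
- vision.camera_params(name): a dict with "intrinsics" (3x3 intrinsics, pixels), "rvec" (rotation vector, rad) and "tvec" (3), from world to camera coordinates, as OpenCV has them; the wrist camera has in their place "hand_eye" (4x4, takes a point from camera to tool coordinates, whose origin is the TCP and whose axes are the flange's). Camera axes: x right, y down, z forward; pixel columns grow to the right and rows downward; lengths in m; the calibration is good to about 2 mm. A picture is of the moment at which its call begins: read the wrist's pose just before it. camera_params takes no time and is no camera call.
- manip.sign_off(): hands the job in; it is judged then, once.
The state is a dict: "clock": time; "qpos": joint angles; "qd": joint speeds; "effort": joint torques, N m; "position": TCP position; "ee_rot": TCP orientation; "contact_force": force on the tool from outside, world axes, zero at the start; "moment": the same for the moment, N m; "width": finger opening in m; "gripper_force": force on a finger pad.
Only numpy, scipy, OpenCV 4.12 (cv2) and the standard library are available. Lean on these libraries where they do the work, as an engineer would, in place of code of your own. Each camera call takes 0.05 s, during which the arm holds its last target. There are 200 camera calls.

## Working session

There is one attempt and no reset: what is moved stays moved. The work goes in short steps, Python scripts to look and compute and a shell command to move; the robot and the scene stay as the last step left them, time stands still between calls to the robot, and variables do not carry over. Pictures are saved under pics/ and viewed, at most 10 in all, crops included, and the job is handed in when it is done.

```bash
mkdir -p pics; python3 - <<'E'
from rig import readout, vision
import cv2,numpy as np
s=readout.get_state();print(s)
for n in("scene","side"):
    cv2.imwrite(f"pics/{n}0.png",vision.get_image(n));p=vision.camera_params(n)
    R=cv2.Rodrigues(np.array(p["rvec"],float))[0];print(n,p["intrinsics"],-R.T@np.array(p["tvec"]).ravel(),R[2])
print(vision.camera_params("wrist"))
E
```

```text
{'clock': 0.0, 'qpos': array([ 1.01299884e+00,  2.76575193e-01,  1.50613465e+00,  2.03252758e-05,
        1.36070798e+00, -1.21000859e-01]), 'qd': array([ 7.27360270e-05, -7.00255982e-04,  4.39713036e-04,  3.47055557e-04,
       -7.87799197e-04, -1.23426309e-04]), 'effort': array([ 2.86514542e-04, -4.16783059e+01, -2.45803910e+01, -3.17765534e-04,
        1.07578209e-02, -1.21754367e-07]), 'position': array([0.24296177, 0.52055886, 0.23045041]), 'ee_rot': array([-3.13188610e-04,  2.16668250e-01,  9.76244865e-01, -8.57217830e-04]), 'contact_force': array([-0.41532681,  0.40597845, -0.01507483]), 'moment': array([-0.0078988 , -0.02648897, -0.0316824 ]), 'gripper_force': 0.0, 'width': 0.085279405464925}
scene [[453.25613598   0.         250.83359906]
 [  0.         453.25613598 186.24299751]
 [  0.           0.           1.        ]] [-0.00957468 -0.62985898  0.92659959] [ 0.40202141  0.52560398 -0.74974612]
side [[439.53575554   0.         253.88101762]
 [  0.         439.53575554 197.03812371]
 [  0.           0.           1.        ]] [ 0.36711371 -0.96090247  0.75152248] [ 0.05688526  0.81886646 -0.57115829]
{'intrinsics': array([[267.02270204,   0.        , 255.57637866],
       [  0.        , 267.02270204, 191.59515401],
       [  0.        ,   0.        ,   1.        ]]), 'hand_eye': array([[-1.31475913e-03, -9.52530733e-01, -3.04439607e-01,
         7.82829930e-02],
       [ 9.99999058e-01, -1.37236464e-03, -2.47615319e-05,
         1.16197946e-03],
       [-3.94216032e-04, -3.04439353e-01,  9.52531640e-01,
        -1.42477226e-01],
       [ 0.00000000e+00,  0.00000000e+00,  0.00000000e+00,
         1.00000000e+00]])}
```

View pics/scene0.png

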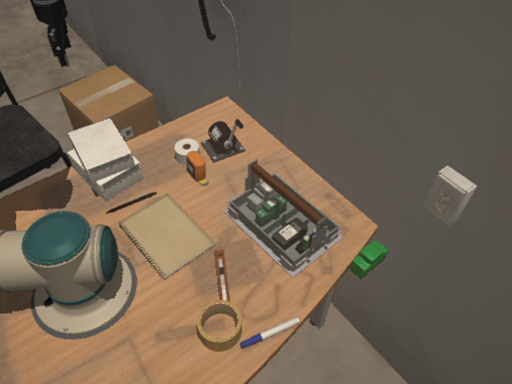

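View pics/side0.png

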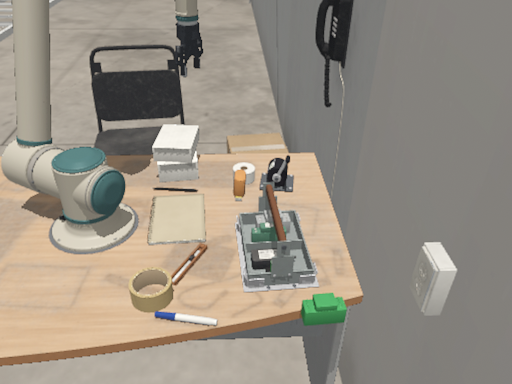

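The scene view shows the counter near (222,140) with its grip at about (239,124), and the tray bar running from (255,170) to (322,220). In the side view the counter is near (278,172) and the tray near (275,245). I'll enlarge both views to get better pixels.

```bash
python3 - <<'E'
import cv2,numpy as np
a=cv2.imread("pics/scene0.png")[100:280,170:350];b=cv2.imread("pics/side0.png")[145:295,225:325]
a=cv2.resize(a,(480,480*180//180),interpolation=cv2.INTER_CUBIC);b=cv2.resize(b,(320,480),interpolation=cv2.INTER_CUBIC)
cv2.imwrite("pics/crop0.png",np.hstack([a,b]))
E
```

```text
(no output)
```

View pics/crop0.png

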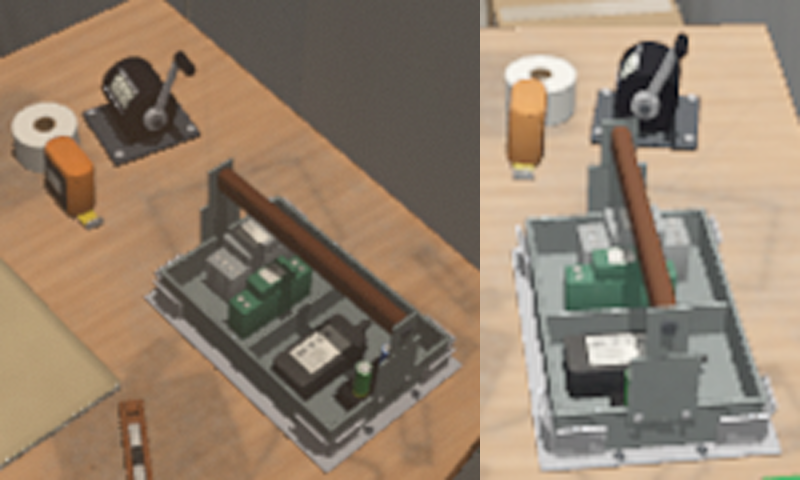

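The crops give matching pixels for the grip (scene 239,124 and side 288,159), the bar ends and the counter base corners. Next I triangulate them.

```bash
cat >h.py <<'E'
import numpy as np,cv2
from rig import vision,readout
from scipy.spatial.transform import Rotation as Ro
def cam(n,s=None):
    p=vision.camera_params(n);K=np.array(p["intrinsics"])
    if n!="wrist":
        R=cv2.Rodrigues(np.array(p["rvec"],float))[0];t=np.array(p["tvec"],float).ravel();return K,R.T,-R.T@t
    s=s or readout.get_state();w,x,y,z=s["ee_rot"];Rt=Ro.from_quat([x,y,z,w]).as_matrix();H=np.array(p["hand_eye"])
    return K,Rt@H[:3,:3],Rt@H[:3,3]+s["position"]
def ray(c,uv):
    K,R,o=c;d=R@np.linalg.solve(K,[*uv,1.]);return o,d/np.linalg.norm(d)
def onz(c,uv,z):
    o,d=ray(c,uv);return o+d*(z-o[2])/d[2]
def tri(c1,u1,c2,u2):
    A=np.zeros((3,3));b=np.zeros(3);L=[ray(c1,u1),ray(c2,u2)]
    for o,d in L:
        P=np.eye(3)-np.outer(d,d);A+=P;b+=P@o
    x=np.linalg.solve(A,b);return x,[np.linalg.norm((np.eye(3)-np.outer(d,d))@(x-o)) for o,d in L][0]
E
python3 - <<'E'
from h import *
np.set_printoptions(precision=4,suppress=True)
a,b=cam("scene"),cam("side")
S=lambda x,y:(170+x/2.667,100+y/2.667);D=lambda x,y:(225+(x-480)/3.2,145+y/3.2)
print("grip",tri(a,S(184,64),b,D(681,46)))
print("barfar",tri(a,S(226,180),b,D(620,130)))
print("barnear",tri(a,S(397,315),b,D(663,303)))
for u in[(226,180),(397,315)]:print("bar z",onz(a,S(*u),.13))
for u in[(620,130),(663,303)]:print("bar z side",onz(b,D(*u),.13))
for u in[(85,113),(118,163),(200,132)]:print("base",onz(a,S(*u),.005))
for u in[(593,144),(695,147),(699,95)]:print("base side",onz(b,D(*u),.005))
for u in[(147,297),(328,470),(462,365)]:print("nest",onz(a,S(*u),.003))
E
```

```text
grip (array([0.5396, 0.1424, 0.112 ]), np.float64(0.0013088744705009056))
barfar (array([ 0.4671, -0.024 ,  0.1289]), np.float64(0.004344671680335421))
barnear (array([ 0.4804, -0.237 ,  0.1319]), np.float64(0.0006272486092649752))
bar z [ 0.4619 -0.0286  0.13  ]
bar z [ 0.4809 -0.2366  0.13  ]
bar z side [ 0.4702 -0.0198  0.13  ]
bar z side [ 0.4813 -0.2341  0.13  ]
base [0.4734 0.2417 0.005 ]
base [0.4589 0.155  0.005 ]
base [0.5574 0.1406 0.005 ]
base side [0.4632 0.1462 0.005 ]
base side [0.5599 0.1379 0.005 ]
base side [0.576  0.2308 0.005 ]
nest [ 0.38   -0.0115  0.003 ]
nest [ 0.3959 -0.2623  0.003 ]
nest [ 0.5676 -0.2532  0.003 ]
```

```bash
python3 - <<'E'
from h import *
a,b=cam("scene"),cam("side")
for u in[(229,98),(300,160),(377,228)]:print(onz(a,u,0).round(3))
for u in[(327,155),(350,290)]:print(onz(b,u,0).round(3))
E
python3 -m handwheel '[[[0,0,0],[0,0,-1],1],[[0,0,0],[0,0,-1],1],[[0,0,0],[0,0,-0.93],1],[[-30,-26.5,0],[0,0,0],1],[[-30,-26.5,0],[0,0,0],1],[[-30,-26.5,0],[0,0,0],1],[[-30,-26.5,0],[0,0,0],1]]' 60
```

```text
[ 0.664  0.372 -0.   ]
[0.661 0.015 0.   ]
[ 0.657 -0.284  0.   ]
[0.712 0.365 0.   ]
[ 0.642 -0.266  0.   ]
clock: 0.98
position: [0.349, 0.3992, 0.2309]
ee_rot: [-0.0, 0.065, 0.998, -0.0]
contact_force: [0.8, 0.0, 0.2]
width: 0.0003
gripper_force: 0.0
```

```bash
python3 -m handwheel '[[[-30,-26,0],[0,0,0],1],[[-30,-26,0],[0,0,0],1],[[-30,-26,0],[0,0,0],1],[[-30,-26,0],[0,0,0],1],[[-30,-26,0],[0,0,0],1],[[-30,-26,0],[0,0,0],1],[[-30,-26,0],[0,0,0],1],[[-30,-26,0],[0,0,0],1],[[-28,-25,0],[0,0,0],1],[[0,0,0],[0,0,0],1]]'
python3 - <<'E'
from h import *
import json
s=readout.get_state();print(s["position"],s["ee_rot"])
im=vision.get_image("wrist");cv2.imwrite("pics/w1.png",im)
E
```

```text
clock: 2.22
position: [0.5855, 0.1324, 0.2304]
ee_rot: [-0.0, 0.067, 0.998, -0.0]
contact_force: [-0.2, 1.5, 0.2]
width: 0.0003
gripper_force: 0.0
[0.58549757 0.13243427 0.23035684] [-2.45639953e-04  6.65564494e-02  9.97782539e-01 -4.28116315e-04]
```

View pics/w1.png

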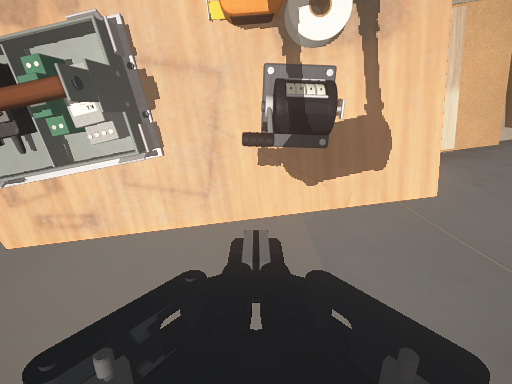

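The wrist view shows the grip barrel spanning (243–274,139) with the counter square to the image. The tray's far upright is at (75,82) and the finger tips are at (255,235). Now I compute the offsets.

```bash
python3 - <<'E'
from h import *
np.set_printoptions(precision=4,suppress=True)
c=cam("wrist");s=readout.get_state();g=onz(c,(258,139),.118);print("grip",g)
R=Ro.from_quat(np.roll(s["ee_rot"],-1)).as_matrix();print("grip in tool mm",R.T@(g-s["position"])*1e3)
for u in[(265,65),(336,65),(328,147)]:p=onz(c,u,.005);print(p,R.T@(p-s["position"])*1e3)
print("bar",onz(c,(60,86),.125),onz(c,(0,96),.125))
E
```

```text
grip [0.5365 0.1437 0.118 ]
grip in tool mm [ 48.4593   3.5502 112.5586]
[0.4595 0.1637 0.005 ] [127.2506  13.2626 225.6897]
[0.4713 0.2521 0.005 ] [127.1385 102.5211 225.6897]
[0.5729 0.2369 0.005 ] [ 24.4245 100.7695 225.519 ]
bar [ 0.468  -0.0203  0.125 ] [ 0.4688 -0.0752  0.125 ]
```

```bash
python3 -m handwheel '[[[0,0.5,21],[0,0,0],1],[[0,0.5,21],[0,0,0],1],[[0,0.5,21],[0,0,0],1],[[0,0.5,21],[0,0,0],1],[[0,0.5,21],[0,0,0],1],[[0,0.5,20],[0,0,0],1],[[10,0,0],[0,0,0],1],[[10,0,0],[0,0,0],1],[[7,0,0],[0,0,0],1],[[7,0,0],[0,0,0],1],[[7,0,0],[0,0,0],1],[[7,0,0],[0,0,0],1],[[7,0,0],[0,0,0],1],[[7,0,0],[0,0,0],1],[[0,0,0],[0,0,0],1]]'; python3 - <<'E'
from h import *
cv2.imwrite("pics/w2.png",vision.get_image("wrist"));print(readout.get_state()["contact_force"])
E
```

```text
clock: 4.15
position: [0.5223, 0.1457, 0.1062]
ee_rot: [-0.0, 0.065, 0.998, 0.0]
contact_force: [2.7, -0.2, 1.3]
width: -0.0005
gripper_force: 1.0
[ 1.2554991  -1.08474633  0.77150188]
```

View pics/w2.png

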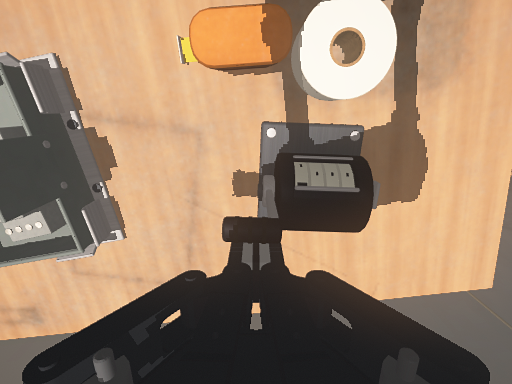

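The grip at (250,229) is in contact with the finger tips and the lever is about half-way. I'll keep pushing.

```bash
python3 -m handwheel '[[[6,0,0],[0,0,0],1],[[6,0,0],[0,0,0],1],[[6,0,0],[0,0,0],1],[[6,0,0],[0,0,0],1],[[0,0,0],[0,0,0],1]]'; python3 -m handwheel '[[[2,0,0],[0,0,0],1],[[0,0,0],[0,0,0],1]]';python3 -m handwheel '[[[2,0,0],[0,0,0],1],[[0,0,0],[0,0,0],1]]'
```

```text
clock: 4.82
position: [0.4985, 0.1484, 0.1061]
ee_rot: [-0.0, 0.065, 0.998, -0.0]
contact_force: [3.2, -1.1, -3.3]
width: -0.0002
gripper_force: 1.8
clock: 5.08
position: [0.4973, 0.1487, 0.1063]
ee_rot: [0.0, 0.065, 0.998, -0.0]
contact_force: [4.1, -2.5, -2.5]
width: 0.0
gripper_force: 2.0
clock: 5.32
position: [0.496, 0.149, 0.1064]
ee_rot: [0.001, 0.065, 0.998, -0.0]
contact_force: [6.2, -2.5, -4.5]
width: -0.0003
gripper_force: 2.8
```

```bash
python3 -m handwheel '[[[2,0,0],[0,0,0],1],[[0,0,0],[0,0,0],1]]'; python3 -m handwheel '[[[2,0,0],[0,0,0],1],[[0,0,0],[0,0,0],1]]';python3 -m handwheel '[[[2,0,0],[0,0,0],1],[[0,0,0],[0,0,0],1]]'
python3 - <<'E'
from h import *
cv2.imwrite("pics/w3.png",vision.get_image("wrist"))
E
```

```text
clock: 5.58
position: [0.4958, 0.1491, 0.1064]
ee_rot: [0.003, 0.065, 0.998, -0.0]
contact_force: [8.3, -3.0, -6.9]
width: 0.0003
gripper_force: 4.4
clock: 5.82
position: [0.4956, 0.1492, 0.1065]
ee_rot: [0.004, 0.065, 0.998, -0.0]
contact_force: [11.7, -4.1, -10.3]
width: -0.0002
gripper_force: 6.0
clock: 6.08
position: [0.4954, 0.1493, 0.1066]
ee_rot: [0.006, 0.065, 0.998, -0.0]
contact_force: [14.7, -3.5, -12.7]
width: 0.0003
gripper_force: 7.6
```

View pics/w3.png

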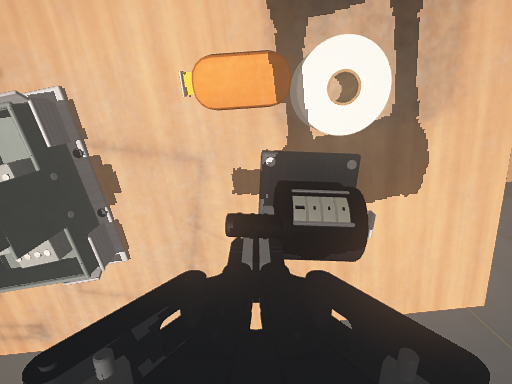

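The force is rising with no motion and the grip has travelled 60 mm, so the lever is at its stop. I retreat, let it spring back, and rise clear.

```bash
python3 -m handwheel '[[[-10,0,0],[0,0,0],1],[[-10,0,0],[0,0,0],1],[[-10,0,0],[0,0,0],1],[[-10,0,0],[0,0,0],1],[[-10,0,0],[0,0,0],1],[[-10,0,0],[0,0,0],1],[[-10,0,0],[0,0,0],1],[[-15,0,0],[0,0,0],1],[[-14,0,0],[0,0,0],1],[[0,0,-30],[0,0,0],-1],[[0,0,-35],[0,0,0],-1],[[0,0,-35],[0,0,0],-1],[[0,0,-35],[0,0,0],-1],[[0,0,-35],[0,0,0],-1],[[0,0,0],[0,0,0],-1]]'
python3 - <<'E'
from h import *
cv2.imwrite("pics/w4.png",vision.get_image("wrist"));cv2.imwrite("pics/scene4.png",vision.get_image("scene"))
s=readout.get_state();print(s["qpos"],s["position"])
E
```

```text
clock: 8.0
position: [0.5895, 0.1374, 0.2798]
ee_rot: [0.003, 0.065, 0.998, 0.001]
contact_force: [-0.5, 0.6, -0.2]
width: 0.0855
gripper_force: 0.0
[ 1.13941833e-01  2.98820432e-01  1.36205864e+00  1.60668726e-04
  1.48102500e+00 -1.32686504e+00] [0.58744208 0.13713706 0.27605684]
```

View pics/w4.png

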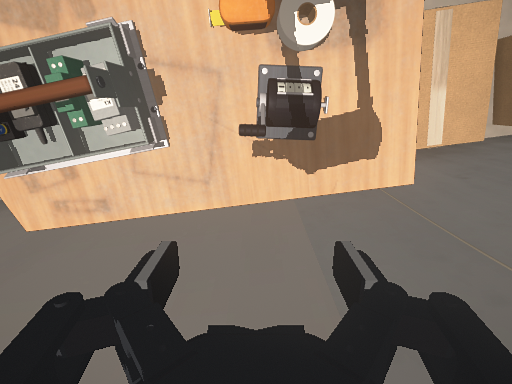

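The lever is back at its rest position (grip at 252,130). Now I turn the tool and move over the bar.

```bash
python3 -m handwheel '[[[0,0,0],[0,0,1],-1],[[0,0,0],[0,0,1],-1],[[0,0,0],[0,0,1],-1],[[0,0,0],[0,0,1],-1],[[0,0,0],[0,0,1],-1],[[0,0,0],[0,0,1],-1],[[0,0,0],[0,0,1],-1],[[0,0,0],[0,0,1],-1],[[0,0,0],[0,0,1],-1],[[0,0,0],[0,0,1],-1],[[0,0,0],[0,0,1],-1],[[0,0,0],[0,0,1],-1],[[0,0,0],[0,0,1],-1],[[0,0,0],[0,0,0.15],-1]]'
python3 -m handwheel '[[[-37,-18.6,0],[0,0,0],-1],[[-37,-18.6,0],[0,0,0],-1],[[-37,-18.6,0],[0,0,0],-1],[[-37,-18.6,0],[0,0,0],-1],[[-37,-18.6,0],[0,0,0],-1],[[-37,-18.6,0],[0,0,0],-1],[[-37,-18.6,0],[0,0,0],-1],[[0,0,0],[0,0,0],-1]]'
python3 - <<'E'
from h import *
cv2.imwrite("pics/w5.png",vision.get_image("wrist"))
s=readout.get_state();print(s["ee_rot"],s["position"])
E
```

```text
clock: 9.85
position: [0.5867, 0.1371, 0.2745]
ee_rot: [-0.001, 0.684, 0.729, -0.001]
contact_force: [-0.4, 0.7, 0.5]
width: 0.0853
gripper_force: 0.0
clock: 10.85
position: [0.4727, -0.1316, 0.2755]
ee_rot: [-0.001, 0.685, 0.728, -0.001]
contact_force: [0.4, -0.5, 0.2]
width: 0.0857
gripper_force: 0.0
[-8.10884330e-04  6.84813922e-01  7.28717527e-01 -6.84293474e-06] [ 0.47332334 -0.13024437  0.2755896 ]
```

View pics/w5.png

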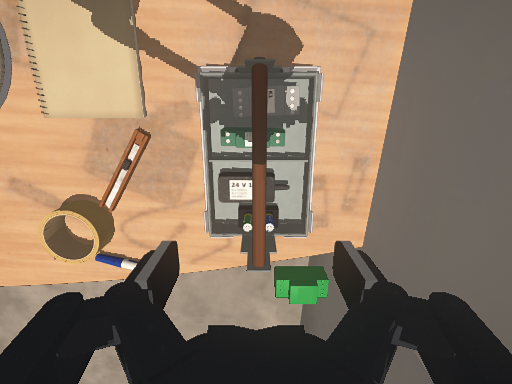

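The bar runs vertically in the image, from (260,66) to (259,266), with the fingers straddling its line and the tray contents upright. I refine the offset.

```bash
python3 - <<'E'
from h import *
s=readout.get_state();c=cam("wrist",s);R=Ro.from_quat(np.roll(s["ee_rot"],-1)).as_matrix();im=cv2.imread("pics/w5.png")
h=cv2.cvtColor(im,cv2.COLOR_BGR2HSV).astype(int);m=((h[...,0]<12)&(h[...,1]>90)&(h[...,2]<140))[:, 235:285]
P=[]
for r in range(72,262,10):
    x=np.flatnonzero(m[r])+235
    if len(x)>5:P.append(onz(c,((x.min()+x.max())/2,r),.135))
P=np.array(P);T=(P-s["position"])@R*1e3;print(T[[0,-1]].round(1));print(np.polyfit(T[:,0],T[:,1],1))
for u in[(260,64),(259,268)]:print((R.T@(onz(c,u,.135)-s["position"])*1e3).round(1))
E
```

```text
[[111.    4.2 140.7]
 [-87.2   3.6 140.5]]
[2.19852784e-03 3.81789759e+00]
[118.1   4.6 140.7]
[-109.4    4.3  140.5]
```

```bash
python3 -m handwheel '[[[2,2,28],[0,0,0],-1],[[2,2,28],[0,0,0],-1],[[0,0,28],[0,0,0],-1],[[0,0,28],[0,0,0],-1],[[0,0,28],[0,0,0],-1],[[0,0,20],[0,0,0],-1],[[0,0,11],[0,0,0],-1],[[0,0,0],[0,0,0],-1],[[0,0,0],[0,0,0],0.3]]' 20
python3 -m handwheel '[[[0,0,0],[0,0,0],1],[[0,0,0],[0,0,0],1],[[0,0,0],[0,0,0],1],[[0,0,0],[0,0,0],1],[[0,0,0],[0,0,0],1],[[0,0,0],[0,0,0],1]]' 20
```

```text
clock: 12.02
position: [0.4785, -0.1253, 0.106]
ee_rot: [0.001, 0.684, 0.729, 0.0]
contact_force: [0.3, 0.5, -0.1]
width: 0.0698
gripper_force: 0.0
clock: 12.78
position: [0.4764, -0.1252, 0.1053]
ee_rot: [-0.001, 0.684, 0.729, -0.001]
contact_force: [-5.4, -0.8, 3.7]
width: 0.0161
gripper_force: 27.9
```

```bash
python3 -m handwheel '[[[0,-1,0],[0,0,0],1],[[0,-1,0],[0,0,0],1],[[0,0,0],[0,0,0],1],[[0,0,0],[0,0,0],1]]' 90
python3 -m handwheel '[[[0,0,-1],[0,0,0],1],[[0,0,-2],[0,0,0],1],[[0,0,-2],[0,0,0],1],[[0,0,-2],[0,0,0],1],[[0,0,-2],[0,0,0],1],[[0,0,-2],[0,0,0],1],[[0,0,-2],[0,0,0],1],[[0,0,0],[0,0,0],1]]'
python3 - <<'E'
from h import *
a=vision.get_image("scene")[130:290,200:360];b=vision.get_image("wrist")
cv2.imwrite("pics/lift1.png",np.hstack([cv2.resize(a,(384,384),interpolation=cv2.INTER_CUBIC),b[:,80:480]]))
s=readout.get_state();print(s["moment"],s["contact_force"])
E
```

```text
clock: 13.28
position: [0.476, -0.1253, 0.1052]
ee_rot: [0.0, 0.684, 0.729, 0.0]
contact_force: [-2.8, 2.0, 0.8]
width: 0.0145
gripper_force: 87.8
clock: 14.28
position: [0.4759, -0.1255, 0.1185]
ee_rot: [0.0, 0.684, 0.729, 0.0]
contact_force: [0.4, -0.8, -6.4]
width: 0.0149
gripper_force: 87.8
[0.08017176 0.03536379 0.02963989] [-0.02178312  0.23755822 -6.68401366]
```

View pics/lift1.png

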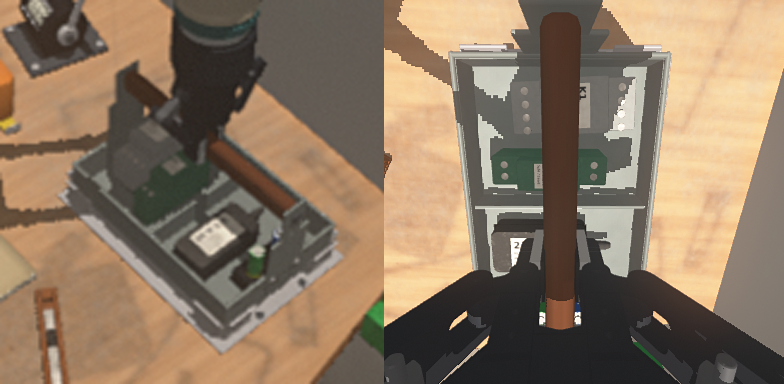

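The tray has lifted level with all of its weight (6.7 N) carried and the contents upright. I continue up smoothly.

```bash
python3 -m handwheel '[[[0,0,-2],[0,0,0],1],[[0,0,-4],[0,0,0],1],[[0,0,-5],[0,0,0],1],[[0,0,-6],[0,0,0],1],[[0,0,-7],[0,0,0],1],[[0,0,-8],[0,0,0],1],[[0,0,-8],[0,0,0],1],[[0,0,-8],[0,0,0],1],[[0,0,-8],[0,0,0],1],[[0,0,-8],[0,0,0],1],[[0,0,-7],[0,0,0],1],[[0,0,-6],[0,0,0],1],[[0,0,-4],[0,0,0],1],[[0,0,-3],[0,0,0],1],[[0,0,-2],[0,0,0],1],[[0,0,-1],[0,0,0],1],[[0,0,0],[0,0,0],1],[[0,0,0],[0,0,0],1],[[0,0,0],[0,0,0],1],[[0,0,0],[0,0,0],1]]'
python3 - <<'E'
from h import *
a=vision.get_image("scene")[90:290,180:380];b=vision.get_image("side")[120:300,200:360]
cv2.imwrite("pics/lift2.png",np.hstack([cv2.resize(a,(400,400),interpolation=cv2.INTER_CUBIC),cv2.resize(b,(356,400),interpolation=cv2.INTER_CUBIC)]))
s=readout.get_state();print(s["moment"],s["contact_force"],s["position"],s["qd"])
E
```

```text
clock: 16.88
position: [0.4757, -0.1254, 0.2052]
ee_rot: [-0.0, 0.684, 0.729, 0.0]
contact_force: [-0.2, -0.0, -7.3]
width: 0.0146
gripper_force: 87.8
[ 0.09994745 -0.04180112 -0.01317748] [ 0.23880736  0.34643892 -7.56108895] [ 0.47570724 -0.12544969  0.20525083] [ 0.00160518 -0.00040781 -0.00189002  0.00055931  0.00098054 -0.00707291]
```

View pics/lift2.png

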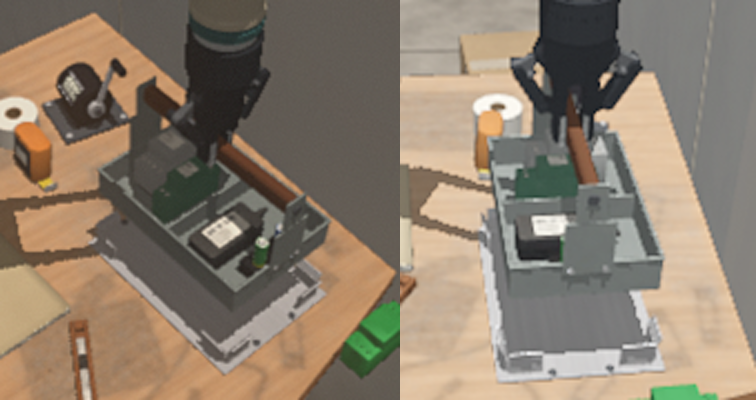

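The tray hangs level 100 mm above its nest. Its contents are upright, the lever is at rest, and the label roll and tape measure have not moved.

```bash
python3 -c "
from rig import manip
print(manip.sign_off())"
```

```text
the job is handed in; nothing more can be done
None
```

The job is handed in: I pulled the tally lever once to its stop and it sprang back, and the loaded tray is held level about 10 cm above its nest with its contents upright; I did not check the units drum reading itself.

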